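Scoop the nuts into the vibratory finisher

ROBOT

A 6-joint arm with a two-finger parallel gripper is mounted at the origin on a cart in front of the work surface, level with it; the furniture and walls round the work are solid. World frame = base frame: x ahead of the robot, y to its left, z up, the work surface at z = 0. Lengths are in mm, angles in rad, forces in N, time in s.
With the tool pointing down it reaches from about 350 to 875 mm from the base axis. Payload 4.2 kg.
Tool frame: the origin (TCP) lies between the finger pads; the fingertips stand 25 mm ahead of it and the grasp point (between the pads) lies 6 mm ahead of it; z points along the fingers, y is the line along which they close (so a half turn about z gives the same grasp; the last joint's range is limited). The gripper opens to 85 mm and grips with 20 to 120 N. Pads are 22 mm wide; open, the fingers measure 114 mm over their backs; the gripper's body (76 mm by 85 mm) begins 54 mm behind the grasp point. The pads swing forward as they close: fully open they stand 13 mm farther back than shut.
Start: joints at [1.552, 0.385, 0.008, 0, -1.194, -0.259], TCP at [171.368, 601.026, 256.312] pointing down, gripper open.
Joint ranges: [-3.14, 3.14], [-1.21, 2.06], [-1.07, 1.41], [-3.16, 2.05], [-2.99, -0.16], [-3.1, 3.1]. Speed limits (rad/s): [2.79, 2.79, 3.14, 3.14, 3.14, 3.14].

INTERFACE

Orientations are given as a unit quaternion [x, y, z, w].
In Python, from bench import read_state, imaging, workorder, nets gives the robot as it stands.
- The arm moves only by the tool apply_moves, never from a script. Its argument "rows" is a list of rows, each an object with "hand": the opening, from -1 (shut) to 1 (fully open); "delta_pos": the shift along the tool's x, y, z in mm, a list of three; "yaw": the turn about the tool's z in rad. A call has 1 to 12 rows; each row is the pose to reach, as a shift and turn from the pose commanded when the call began, along the tool's axes at that moment; what a row does not reach only later rows make up. A row lasts 1/12 s, in which the tool goes at most 41.7 mm and 7.16 degrees, less where a joint would pass 70% of its speed; a pose out of reach is approached as far as the arm can. A call with a gripper value outside its range is refused whole. The fingers move at their own pace and stop on an object; the grip force is fixed at half the most. Time passes only in rows, so rows that repeat a pose let the fingers close. It gives the time, the measured TCP pose, the force, the opening and the grip force at its end, in the units of the state.
- read_state(): the state, without advancing time (a new reading comes with each control period).
- imaging.get_image(name): name is "scene" or "top" or "wrist"; returns a dict with "pixels" (480x640x3 uint8, red, green, blue), "fx", "fy", "cx", "cy" (pixels), "xyz" and "rotation" of the camera in the world. Camera axes: x right, y down, z forward; pixel columns grow to the right and rows downward; lengths in mm; the calibration is good to about 2 mm. A picture is of the moment at which its call begins. There is no depth.
- workorder.job_done(): hands the job in; it is judged then, once.
Trained networks look in the newest picture that a camera, given by its name, has taken for a name from the list of things; names that differ only in an ending like _2 or _b are one class to them, and where a whole thing is asked for, a point or a joint stands for the part that bears it (a point fixed in the world has none). Each returns a list of dicts, best first, with "score" (0 to 1); they miss things now and then, are a little off and sometimes report something else, mostly with a low value. They report only what shows in the picture. A call takes as long as a camera call.
- nets.find_in(camera, query): "location" ([row, column] in pixels, amid what is visible of it).
- nets.pinpoint(camera, query): "location" ([row, column] in pixels: a listed point, or the origin of a listed thing).
The state is a dict: "clock": time; "joints": joint angles; "joint_vel": joint speeds; "joint_efforts": joint torques, N m; "position": TCP position; "ee_rot": TCP orientation; "contact_force": force on the tool from outside, world axes, zero at the start; "wrist_torque": the same for the moment, N m; "gripper_width": finger opening in mm; "grasp_force": force on a finger pad.
Only numpy, scipy, OpenCV 4.12 (cv2) and the standard library are available. Lean on these libraries where they do the work, as an engineer would, in place of code of your own. Each camera call takes 0.05 s, during which the arm holds its last target. There are 200 camera calls.

TASK

The four rough-edged nuts in the grey parts bin are to be deburred: hold the steel scoop by its handle, scoop all four out of the bin and tip them into the open tub of the vibratory finisher, never touching a nut with the fingers. Finish with the lid of the tub fully shut and the scoop lying flat on the bench on the underside of its pan, and leave the other things on the bench where they are.

Things in the scene. Friction and masses are not known exactly. Their poses are not given: they have to be found in the camera images.
- scoop: Steel hand scoop with a pale ash handle, 215 mm long, about 0.26 kg, lying on the bench on its pan, handle toward the robot. Origin: centre of the pan's underside; +x to the open lip, +z up. Pan: x -50 to +50 mm, 90 mm wide inside, 95 outside, floor 2.5 mm thick; back wall 44 mm high; side walls 44 mm high at the back, sloping from x = -18 down to nothing at the lip
- scoop_grip (a point): middle of the scoop's wooden handle, at (-114, 0, +47) mm in its frame. The handle leaves the back wall 24 mm up and rises backward at 0.35 rad; wooden part 92 mm long, flat sides 24 mm apart, 26 mm deep. Pinch it across its width (closing along the scoop's y), tool upright or leaning up to 0.5 rad back toward the handle's end; a full grip (100 N or more) keeps the scoop from turning
- scoop_lip (a point): middle of the scoop's front lip, on the underside, at (+50, 0, 0) mm in the scoop's frame; the pan's floor thins to a sharp edge there, so that it can lie on the bin's floor and get under the nuts; the pan is polished (friction about 0.3, 0.6 elsewhere)
- parts_bin: Grey sheet-steel bin screwed to the bench, open on top and in front. Origin: centre of the underside; +x to its high back, away from the robot. Inside x -80 to +80, y -55 to +55 mm; inner floor 6 mm above the bench, flat from x = -80 to +30, then swept up in a 50 mm radius into the upright back wall at x = +80; back 110 mm high; sides 110 mm high at x > 40, sloping to 26 mm at the front
- nut_1: Dark steel hex nut, 30 mm across flats, 34 mm across corners, 20 mm thick, 0.07 kg, one of four alike, lying flat on the flat part of the bin's floor, behind x = -57 mm; origin: centre of the face it first lies on, +z along its bore. Edges are sharp with burrs: never to be touched by the fingers
- nut_2: Dark steel hex nut, 30 mm across flats, 34 mm across corners, 20 mm thick, 0.07 kg, one of four alike, lying flat on the flat part of the bin's floor, behind x = -57 mm; origin: centre of the face it first lies on, +z along its bore. Edges are sharp with burrs: never to be touched by the fingers
- nut_3: Dark steel hex nut, 30 mm across flats, 34 mm across corners, 20 mm thick, 0.07 kg, one of four alike, lying flat on the flat part of the bin's floor, behind x = -57 mm; origin: centre of the face it first lies on, +z along its bore. Edges are sharp with burrs: never to be touched by the fingers
- nut_4: Dark steel hex nut, 30 mm across flats, 34 mm across corners, 20 mm thick, 0.07 kg, one of four alike, lying flat on the flat part of the bin's floor, behind x = -57 mm; origin: centre of the face it first lies on, +z along its bore. Edges are sharp with burrs: never to be touched by the fingers
- finisher: Base of the bench vibratory finisher, grey, 186 x 166 mm, fixed; its tub stands on four coil springs and gives 1 mm downward for each 4 N. Origin: centre of the underside; +y to the side of the lid's hinge (left, seen from the robot), +x away from the robot. Tub outside 166 mm (x) by 146 mm (y), rim 125 mm above the bench
- tub_in (a point): centre of the tub's rubber-lined inner floor, axes as the finisher's; inside 154 mm (x) by 134 mm (y), 67 mm deep
- tub_lid (a joint): angle of the tub's lid: 0 = shut on the rim, 1.57 = upright, at most 2.0; starts open at 1.6 to 1.95. A friction hinge (0.34 N m) holds it wherever it is left, so it must be pushed all the way down. Aluminium plate, 150 mm from hinge to free edge, 170 mm wide, 4 mm thick, 0.35 kg; a 44 mm wide lift tab reaches 9 mm past the middle of the free edge
- lid_hinge (a point): middle of the lid's hinge line, which runs along the finisher's x above its +y wall, 126 mm above the bench, at the lid's inner face
- lid_edge (a point): middle of the lid's free edge, 150 mm from the hinge line
- flange: bystander: round steel flange, 85 mm across, 30 mm high; origin at its underside
- stepped_shaft: bystander: turned shaft standing on end, 35 mm thick, 110 mm high
- surface_gauge: bystander: scribing block with upright post, 195 mm high
- v_block_1: bystander: steel V-block 45 x 55 x 38 mm

How it is judged:
By the outcome, as a careful person would: the job done as asked, in the order asked, and still so for the second after the job is handed in, with the robot touching nothing.
It also fails if it takes over 67 s, if anything falls off the work surface, if the arm or the gripper's body presses on something with over 40 N, if the wrist force passes 120 N, or if a joint passes its speed limit or range.

## Working session

There is one attempt and no reset: what is moved stays moved. The work goes in short steps, Python scripts to look and compute and a tool call to move; the robot and the scene stay as the last step left them, time stands still between calls to the robot, and variables do not carry over. Pictures are saved under pics/ and viewed, at most 10 in all, crops included, and the job is handed in when it is done.

Besides the shell and the picture viewer there is one more tool, called after "Call:" as a command line: name --argument value ..., lists and objects as JSON in quotes. apply_moves: Moves the arm, as the interface text tells. Its arguments: {"type":"object","properties":{"rows":{"type":"array"}},"required":["rows"]}

```bash
ls; mkdir -p pics; cat > h.py <<'E'
import numpy as np, cv2
from bench import read_state, imaging, workorder, nets
def ray(im,rc):
    r,c=rc; d=np.array([(c-im['cx'])/im['fx'],(r-im['cy'])/im['fy'],1.])
    R=np.array(im['rotation']); 
    if R.shape!=(3,3):
        from scipy.spatial.transform import Rotation; R=Rotation.from_quat(R).as_matrix()
    d=R@d; return np.array(im['xyz'],float),d/np.linalg.norm(d)
def atz(im,rc,z):
    o,d=ray(im,rc); return o+d*(z-o[2])/d[2]
def tri(rays):
    A=sum(np.eye(3)-np.outer(d,d) for o,d in rays); b=sum((np.eye(3)-np.outer(d,d))@o for o,d in rays)
    p=np.linalg.solve(A,b); return p,[round(float(np.linalg.norm(np.cross(p-o,d))),1) for o,d in rays]
def save(im,n): cv2.imwrite('pics/'+n,np.array(im['pixels'])[:,:,::-1])
E
python3 - <<'E'
from h import *
ims={c:imaging.get_image(c) for c in('scene','top')}
for c in ims: save(ims[c],c+'0.png'); print(c,np.round(ims[c]['xyz']),np.round(ims[c]['rotation'],3).tolist(),ims[c]['fx'])
for q in ['scoop','scoop_grip','scoop_lip','parts_bin','nut_1','finisher','tub_in','lid_hinge','lid_edge','flange','stepped_shaft','surface_gauge','v_block_1']:
    o={}
    for c in ims:
        o[c]=[(round(float(x['score']),2),np.round(x['location']).astype(int).tolist()) for x in nets.pinpoint(c,q)[:4]]
    print(q,o)
    try: print('   ',tri([ray(ims[c],o[c][0][1]) for c in ims]))
    except Exception as e: print(e)
print(read_state())
E
```

```text
pics
scene [ 129. -798.  745.] [0.859, -0.235, 0.126, -0.436] 436.41241946317604
top [ 427.  -51. 1557.] [0.711, -0.7, 0.045, -0.046] 499.69695406569366
scoop {'scene': [(0.91, [261, 296])], 'top': [(0.93, [257, 292])]}
    (array([564.87754877,  21.23587359,  -8.71180398]), [1.3, 1.3])
scoop_grip {'scene': [(0.77, [256, 255])], 'top': [(0.7, [296, 291]), (0.31, [231, 347])]}
    (array([444.29990985,  17.95640034,  58.61870159]), [0.8, 0.8])
scoop_lip {'scene': [(0.74, [261, 297]), (0.67, [256, 317]), (0.44, [126, 225])], 'top': [(0.93, [240, 295])]}
    (array([596.96588607,  23.02486408, -18.27092143]), [26.3, 26.3])
parts_bin {'scene': [(0.89, [292, 356])], 'top': [(0.84, [237, 358])]}
    (array([ 625.1132328 , -182.05940444,   13.04975067]), [5.2, 5.2])
nut_1 {'scene': [(0.64, [288, 339]), (0.57, [289, 359]), (0.55, [300, 345]), (0.5, [125, 220])], 'top': [(0.55, [234, 347]), (0.46, [244, 345]), (0.4, [252, 358])]}
    (array([ 621.61752477, -141.4832691 ,   -1.18832433]), [21.1, 21.1])
finisher {'scene': [(0.61, [218, 260])], 'top': [(0.81, [252, 215]), (0.65, [259, 292]), (0.
[... 1164 characters left out ...]
nts': array([ 1.55158432e+00,  3.84682611e-01,  7.91627811e-03, -1.83213107e-05,
       -1.19400011e+00, -2.58591856e-01]), 'joint_vel': array([ 0.00077395,  0.00045812, -0.00059029, -0.00170511, -0.00023018,
       -0.00100507]), 'joint_efforts': array([-3.94876793e-05, -3.92082453e+01,  1.88613617e+01,  4.19057384e+00,
       -3.98064685e-04,  4.69641222e-06]), 'position': array([171.37321621, 601.02755945, 256.32624516]), 'ee_rot': array([ 9.90368160e-01, -1.38459044e-01, -1.02410884e-05, -1.38165080e-05]), 'contact_force': array([ 0.51963026, -0.10142686, -0.03916549]), 'wrist_torque': array([-0.0152208 , -0.00321413,  0.03576366]), 'grasp_force': 0.0, 'gripper_width': 85.25815839333454}
```

```bash
python3 - <<'E'
import cv2
s=cv2.imread('pics/scene0.png'); t=cv2.imread('pics/top0.png')
cv2.imwrite('pics/sc.png',cv2.resize(s[90:410,180:500],(800,600)[:1]*1+(600,) if 0 else (600,600),interpolation=cv2.INTER_CUBIC))
cv2.imwrite('pics/tc.png',cv2.resize(t[170:340,130:450],None,fx=2.5,fy=2.5,interpolation=cv2.INTER_CUBIC))
E
```

```text
(no output)
```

View pics/sc.png

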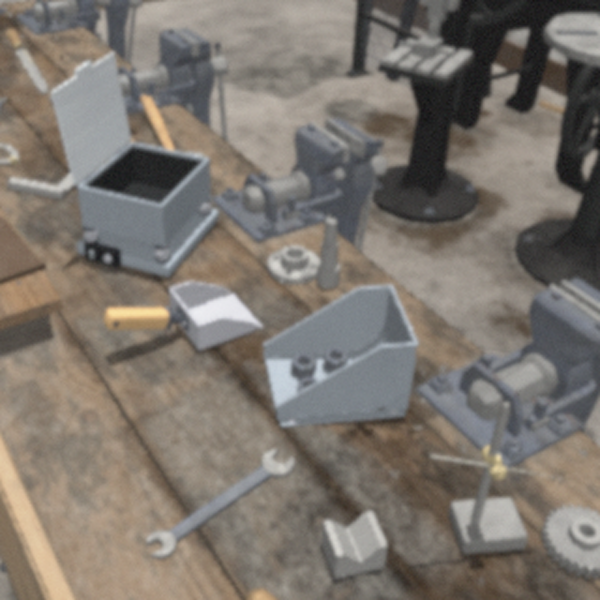

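View pics/tc.png

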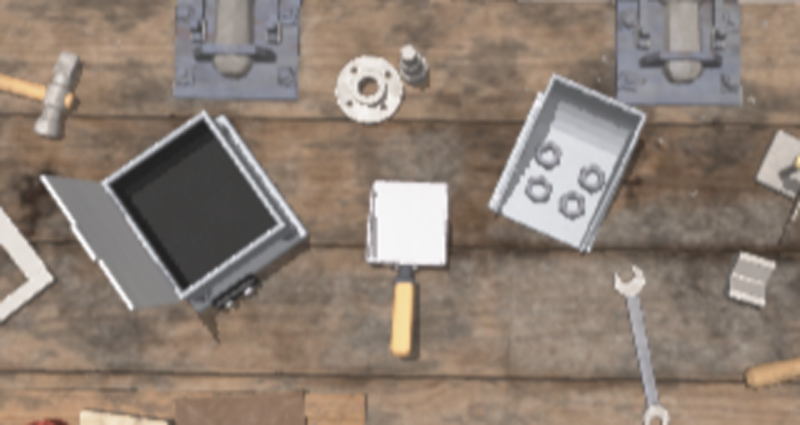

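Call:
apply_moves --rows '[{"hand": 1,"delta_pos": [408,488,-74],"yaw": -0.278},{"hand": 1,"delta_pos": [408,488,-74],"yaw": -0.278},{"hand": 1,"delta_pos": [408,488,-74],"yaw": -0.278},{"hand": 1,"delta_pos": [408,488,-74],"yaw": -0.278},{"hand": 1,"delta_pos": [408,488,-74],"yaw": -0.278},{"hand": 1,"delta_pos": [408,488,-74],"yaw": -0.278},{"hand": 1,"delta_pos": [408,488,-74],"yaw": -0.278},{"hand": 1,"delta_pos": [408,488,-74],"yaw": -0.278},{"hand": 1,"delta_pos": [408,488,-74],"yaw": -0.278},{"hand": 1,"delta_pos": [408,488,-74],"yaw": -0.278},{"hand": 1,"delta_pos": [408,488,-74],"yaw": -0.278},{"hand": 1,"delta_pos": [408,488,-74],"yaw": -0.278}]'

```text
clock: 2.4
position: [373.4, 145.3, 314.9]
ee_rot: [1.0, 0.001, 0.001, -0.001]
contact_force: [1.2, 1.0, -0.7]
gripper_width: 85.3
grasp_force: 0.0
```

Call:
apply_moves --rows '[{"hand": 1,"delta_pos": [60,145,-20],"yaw": 0},{"hand": 1,"delta_pos": [60,145,-20],"yaw": 0},{"hand": 1,"delta_pos": [60,145,-20],"yaw": 0},{"hand": 1,"delta_pos": [60,145,-20],"yaw": 0},{"hand": 1,"delta_pos": [60,145,-20],"yaw": 0}]'

```text
clock: 2.82
position: [434.8, -1.9, 335.0]
ee_rot: [1.0, -0.003, 0.001, 0.0]
contact_force: [0.1, -0.3, 0.9]
gripper_width: 85.6
grasp_force: 0.0
```

```bash
python3 - <<'E'
from h import *
im=imaging.get_image('wrist'); save(im,'w1.png'); s=read_state(); print(s['clock'],s['position'],s['ee_rot'],im['xyz'],np.round(im['rotation'],3).tolist(),im['fx'],im['cx'],im['cy'])
for q,z in [('scoop_grip',47),('scoop_lip',0),('scoop',0)]:
    for x in nets.pinpoint('wrist',q)[:2]: print(q,round(x['score'],2),np.round(x['location'],1),np.round(atz(im,x['location'],z),1))
E
```

```text
2.8667 [ 4.33925035e+02 -1.36714618e-01  3.34376706e+02] [ 9.99995902e-01 -2.84594233e-03  3.10588976e-04 -1.08769229e-05] [507.18509599  -2.10617655 452.99857676] [-0.697, 0.702, 0.101, -0.101] 421.3700676360378 317.80842176641175 240.50144795059862
scoop_grip 0.91 [184.3 294.7] [444.7  20.1  47. ]
scoop_lip 0.59 [  6.1 298.1] [609.6  15.5   0. ]
scoop 0.6 [ 59.2 294. ] [562.3  20.6   0. ]
```

View pics/w1.png

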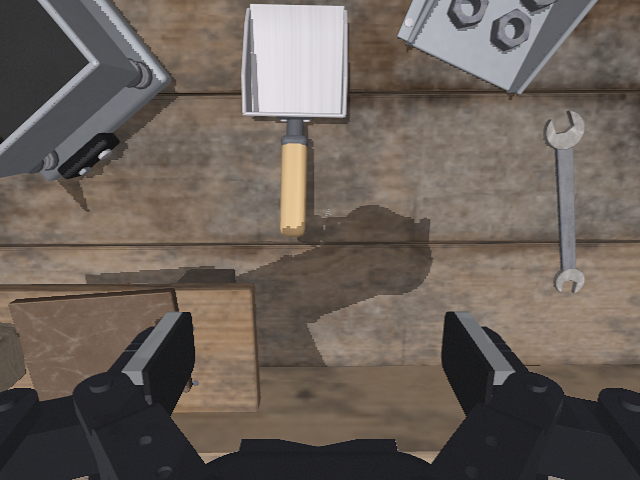

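```bash
python3 - <<'E'
from h import *
im=imaging.get_image('wrist')
for n,p,z in [('rear',(233,292.5),63),('front',(143,294.5),33),('bwL',(116,243),44),('bwR',(118,347),44),('lipL',(5,249),2),('lipR',(7,346),2)]:
    print(n,np.round(atz(im,p,z),1))
hsv=cv2.cvtColor(np.array(im['pixels']),cv2.COLOR_RGB2HSV); sub=np.array(im['pixels'])[135:245,265:325].astype(int)
m=(sub[...,0]>150)&(sub[...,0]-sub[...,2]>45)
for r in (15,25,40,55,70,85): 
    c=np.where(m[r])[0]; print(r+135,c.min()+265 if len(c) else None,c.max()+265 if len(c) else None)
E
```

```text
rear [398.   26.9  63. ]
front [480.2  25.3  33. ]
bwL [505.3  72.1  44. ]
bwR [503.6 -24.5  44. ]
lipL [607.   68.4   2. ]
lipR [605.3 -24.3   2. ]
150 287 310
160 287 310
175 286 310
190 286 309
205 286 309
220 285 309
```

Call:
apply_moves --rows '[{"hand": 1,"delta_pos": [22,-19,40],"yaw": 0.01},{"hand": 1,"delta_pos": [22,-19,80],"yaw": 0.01},{"hand": 1,"delta_pos": [22,-19,120],"yaw": 0.01},{"hand": 1,"delta_pos": [22,-19,160],"yaw": 0.01},{"hand": 1,"delta_pos": [22,-19,195],"yaw": 0.01},{"hand": 1,"delta_pos": [22,-19,195],"yaw": 0.01}]'

```text
clock: 3.57
position: [450.1, 21.1, 132.9]
ee_rot: [1.0, -0.004, -0.007, 0.002]
contact_force: [-0.7, -0.1, -0.8]
gripper_width: 85.7
grasp_force: 0.0
```

```bash
python3 - <<'E'
from h import *
im=imaging.get_image('wrist'); im=imaging.get_image('wrist'); save(im,'w2.png'); s=read_state(); print(s['clock'],s['position'],s['ee_rot'])
for q,z in [('scoop_grip',47),('scoop_lip',0),('scoop',0)]:
    for x in nets.pinpoint('wrist',q)[:2]: print(q,round(x['score'],2),np.round(x['location'],1),np.round(atz(im,x['location'],z),1))
p=np.array(im['pixels']).astype(int); m=(p[...,0]>150)&(p[...,0]-p[...,2]>45)
n,l,st,ce=cv2.connectedComponentsWithStats(m.astype(np.uint8))
k=[i for i in range(1,n) if st[i,4]>400]; print(st[k],ce[k])
E
```

```text
3.6667 [455.23395412  22.17929901 139.22941168] [ 9.99993695e-01 -3.38634297e-03 -7.72084275e-04  7.39129285e-04]
scoop_grip 0.71 [268.1 316.3] [448.3  22.2  47. ]
scoop 0.68 [ 45.5 319.7] [561.6  19.4   0. ]
[[ 296  201   46  172 6178]] [[318.61071544 279.91728715]]
```

Call:
apply_moves --rows '[{"hand": 1,"delta_pos": [3,0,35],"yaw": 0.008},{"hand": 1,"delta_pos": [3,0,70],"yaw": 0.008},{"hand": 1,"delta_pos": [3,0,96],"yaw": 0.008},{"hand": 1,"delta_pos": [3,0,96],"yaw": 0.008},{"hand": 0,"delta_pos": [3,0,96],"yaw": 0.008},{"hand": -1,"delta_pos": [3,0,96],"yaw": 0.008},{"hand": -1,"delta_pos": [3,0,96],"yaw": 0.008},{"hand": -1,"delta_pos": [3,0,96],"yaw": 0.008},{"hand": -1,"delta_pos": [3,0,96],"yaw": 0.008},{"hand": -1,"delta_pos": [3,0,96],"yaw": 0.008}]'

```text
clock: 4.65
position: [459.0, 21.5, 44.5]
ee_rot: [1.0, -0.009, 0.001, -0.0]
contact_force: [-1.7, 0.1, 7.5]
gripper_width: 23.6
grasp_force: 60.6
```

Call:
apply_moves --rows '[{"hand": -1,"delta_pos": [0,0,-20],"yaw": 0},{"hand": -1,"delta_pos": [0,0,-50],"yaw": 0},{"hand": -1,"delta_pos": [0,0,-80],"yaw": 0},{"hand": -1,"delta_pos": [0,0,-110],"yaw": 0},{"hand": -1,"delta_pos": [0,0,-130],"yaw": 0},{"hand": -1,"delta_pos": [0,0,-140],"yaw": 0},{"hand": -1,"delta_pos": [0,0,-140],"yaw": 0}]'

```text
clock: 5.23
position: [459.1, 21.6, 185.6]
ee_rot: [1.0, -0.009, 0.003, -0.001]
contact_force: [0.4, -0.5, -2.8]
gripper_width: 23.4
grasp_force: 59.9
```

```bash
python3 - <<'E'
from h import *
st=read_state(); print(st['position'],st['contact_force'],st['wrist_torque'],st['grasp_force'])
ims={c:imaging.get_image(c) for c in('scene','top','wrist')}
for c in ims: save(ims[c],c+'3.png')
a=np.array(ims['scene']['pixels'])[190:310,230:390,::-1]; b=np.array(ims['top']['pixels'])[180:300,290:450,::-1]
cv2.imwrite('pics/c3.png',np.hstack([cv2.resize(x,None,fx=2.5,fy=2.5,interpolation=cv2.INTER_CUBIC) for x in (a,)]+[cv2.resize(b,None,fx=2.5,fy=2.5,interpolation=cv2.INTER_CUBIC)]))
for q in ['scoop_grip','scoop_lip']:
    for c in ims: print(q,c,[(round(x['score'],2),np.round(x['location'],1).tolist()) for x in nets.pinpoint(c,q)[:2]])
E
```

```text
[459.11760337  21.55486936 185.64761948] [ 0.43442764 -0.5427038  -2.82564723] [-0.02678979  0.09517853  0.01589524] 59.85422909259796
scoop_grip scene [(0.56, [213.2, 249.8])]
scoop_grip top [(0.77, [295.7, 291.0])]
scoop_grip wrist [(0.85, [388.2, 315.6])]
scoop_lip scene [(0.92, [211.6, 314.2]), (0.25, [288.3, 340.1])]
scoop_lip top [(0.66, [233.7, 293.9])]
scoop_lip wrist []
```

View pics/c3.png

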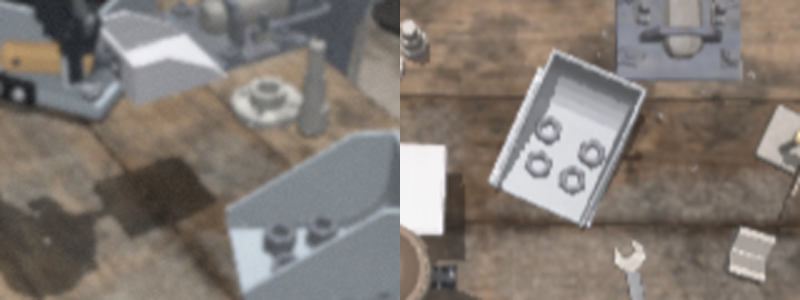

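```bash
python3 - <<'E'
from h import *
im=imaging.get_image('top'); sc=imaging.get_image('scene')
f=lambda X,Y:(180+Y/2.5,290+(X-400)/2.5)
P={n:atz(im,f(*p),z)[:2] for n,p,z in [('BL',(556,50),110),('BR',(646,88),110),('FL',(492,183),26),('FR',(588,226),26),('n1',(548,130),20),('n2',(540,165),20),('n3',(591,153),20),('n4',(571,181),20)]}
for k in P: print(k,np.round(P[k],1))
e=lambda v:np.arctan2(v[1],v[0])
print('yaw L',e(P['BL']-P['FL']),'R',e(P['BR']-P['FR']),'back',e(P['BL']-P['BR'])-np.pi/2,'front',e(P['FL']-P['FR'])-np.pi/2)
print('len',np.linalg.norm(P['BL']-P['FL']),np.linalg.norm(P['BR']-P['FR']),'wid',np.linalg.norm(P['BL']-P['BR']),np.linalg.norm(P['FL']-P['FR']))
c=sum(P[k] for k in('BL','BR','FL','FR'))/4; y=-.42; print('c',c)
for k in('n1','n2','n3','n4'):
    d=P[k]-c; print(k,np.round([d[0]*np.cos(y)+d[1]*np.sin(y),-d[0]*np.sin(y)+d[1]*np.cos(y)],1))
# finisher rim corners from top0 crop
g=lambda X,Y:(170+Y/2.5,130+X/2.5)
F=[atz(im,g(*p),125)[:2] for p in [(205,112),(105,182),(183,298),(283,228)]]
F=np.array(F); print(np.round(F),F.mean(0),[np.linalg.norm(F[i]-F[i-1]) for i in range(4)],e(F[1]-F[2]),e(F[0]-F[3]))
o={c:nets.pinpoint(c,'scoop_lip')[0]['location'] for c in('top','scene')}; print(tri([ray(im,o['top']),ray(sc,o['scene'])]))
for q in('lid_edge','lid_hinge','tub_in','parts_bin','finisher'):
  o=[nets.pinpoint(c,q)[0]['location'] for c in('top','scene')]; print(q,tri([ray(im,o[0]),ray(sc,o[1])]))
E
```

```text
BL [ 726.7 -159.4]
BR [ 682.8 -265.3]
FL [576.3 -87.7]
FR [ 525.1 -205.9]
n1 [ 644.  -156.7]
n2 [ 600.1 -147.1]
n3 [ 616.  -210.2]
n4 [ 580.8 -185.5]
yaw L -0.44466467723681397 R -0.36019032573924376 back -0.3931939701811695 front -0.4087602624200657
len 166.63494218535908 168.5111014642233 wid 114.66465870980437 128.8137674888042
c [ 627.73212928 -179.61264479]
n1 [ 5.5 27.5]
n2 [-38.5  18.5]
n3 [  1.7 -32.7]
n4 [-40.5 -24.5]
[[674. 250.]
 [590. 362.]
 [458. 266.]
 [540. 155.]] [565.70872415 257.99170392] [np.float64(164.20091462683047), np.float64(139.86807033026435), np.float64(163.00276489589854), np.float64(138.17334102763905)] 0.6282778527681391 0.6180154241402432
(array([617.81418508,  16.60907924, 125.0886317 ]), [2.2, 2.2])
lid_edge (array([501.89729716, 337.56067281, 276.88249853]), [3.1, 3.1])
lid_hinge (array([476.70394339, -96.42098666, 356.63706563]), [91.5, 91.5])
tub_in (array([566.72734996, 260.41191209,  57.95709953]), [1.6, 1.6])
parts_bin (array([ 628.06858653, -177.67403375,   -0.80286903]), [2.0, 2.0])
finisher (array([5.64562760e+02, 2.64013353e+02, 3.23623522e-01]), [2.7, 2.7])
```

Call:
apply_moves --rows '[{"hand": -1,"delta_pos": [-20,24,15],"yaw": 0.1},{"hand": -1,"delta_pos": [-40,48,30],"yaw": 0.2},{"hand": -1,"delta_pos": [-60,72,45],"yaw": 0.3},{"hand": -1,"delta_pos": [-78,96,56],"yaw": 0.382},{"hand": -1,"delta_pos": [-78,96,56],"yaw": 0.382},{"hand": -1,"delta_pos": [-78,96,56],"yaw": 0.382}]'

```text
clock: 6.88
position: [377.3, -74.4, 126.7]
ee_rot: [0.98, -0.199, -0.001, 0.0]
contact_force: [1.1, 0.4, -1.4]
gripper_width: 23.5
grasp_force: 59.9
```

```bash
python3 - <<'E'
from h import *
im=imaging.get_image('wrist'); im=imaging.get_image('wrist'); save(im,'w4.png'); s=read_state(); print(s['clock'],s['position'],s['ee_rot'],im['xyz'],im['rotation'])
E
```

```text
6.9833 [379.77523967 -73.19662202 127.7049926 ] [ 9.80151658e-01 -1.98245712e-01  1.13141400e-03 -2.91139197e-04] [ 445.7461055  -101.61622829  245.37866365] [-0.54680332  0.82504445  0.11881566 -0.07868056]
```

View pics/w4.png

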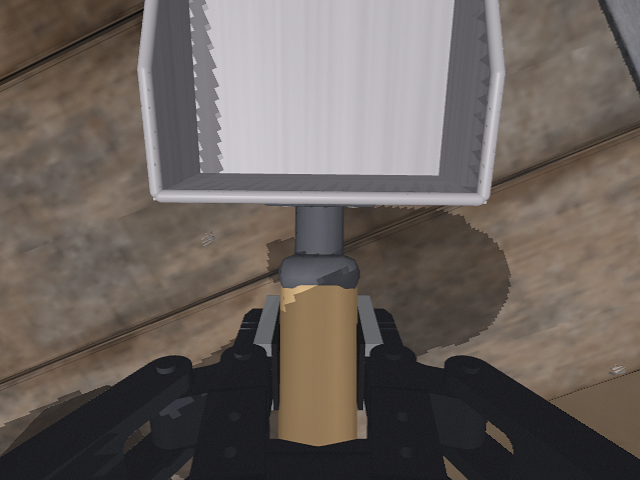

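Call:
apply_moves --rows '[{"hand": -1,"delta_pos": [0,0,30],"yaw": 0.0},{"hand": -1,"delta_pos": [0,0,60],"yaw": 0.0},{"hand": -1,"delta_pos": [0,0,68],"yaw": 0.0},{"hand": -1,"delta_pos": [0,0,68],"yaw": 0.0}]'

```text
clock: 7.32
position: [378.5, -72.9, 57.5]
ee_rot: [0.98, -0.198, -0.002, 0.001]
contact_force: [0.1, -0.3, -2.1]
gripper_width: 23.7
grasp_force: 59.9
```

```bash
python3 - <<'E'
from h import *
im=imaging.get_image('top'); save(im,'t5.png'); sc=imaging.get_image('scene'); save(sc,'s5.png'); s=read_state(); print(s['clock'],s['position'],s['ee_rot'])
a=np.array(im['pixels'])[190:300,290:410,::-1]; b=np.array(sc['pixels'])[235:345,240:370,::-1]
cv2.imwrite('pics/c5.png',np.hstack([cv2.resize(a,(400,367),interpolation=cv2.INTER_CUBIC),cv2.resize(b,(400,367),interpolation=cv2.INTER_CUBIC)]))
E
```

```text
7.4167 [380.11550848 -72.70750478  59.48144968] [ 9.80267085e-01 -1.97676354e-01  6.96652841e-04 -1.21225158e-04]
```

View pics/c5.png

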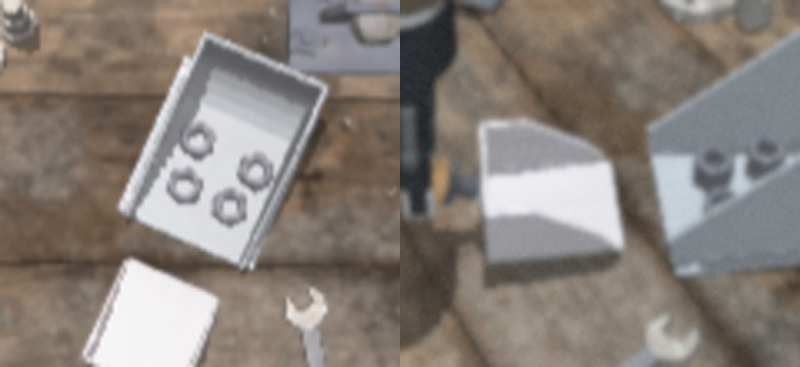

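```bash
python3 - <<'E'
from h import *
from scipy.ndimage import map_coordinates
from scipy.spatial.transform import Rotation
im=imaging.get_image('top'); R=Rotation.from_quat(im['rotation']).as_matrix()
g=cv2.cvtColor(np.array(im['pixels']),cv2.COLOR_RGB2GRAY).astype(float)
def proj(P):
    q=(np.array(P)-im['xyz'])@R; return im['cy']+im['fy']*q[:,1]/q[:,2], im['cx']+im['fx']*q[:,0]/q[:,2]
c=np.array([628,-178.]); y=-.402; ux=np.array([np.cos(y),np.sin(y)]); uy=np.array([-np.sin(y),np.cos(y)])
t=np.arange(-72,73,3)
for x,z in [(-72,6),(-62,6),(-135,16),(-145,18),(-160,22)]:
    P=[np.r_[c+x*ux+k*uy,z] for k in t]; r,cc=proj(P)
    v=map_coordinates(g,[r,cc],order=1).astype(int); print(x,' '.join(f'{a}:{b}' for a,b in zip(t,v)))
v=[]
t=np.arange(-150,-60,3)
for k in(-25,0,25):
    P=[np.r_[c+x*ux+k*uy,10] for x in t]; print(k,' '.join(f'{a}:{b}' for a,b in zip(t,map_coordinates(g,proj(P),order=1).astype(int))))
E
```

```text
-72 -72:88 -69:108 -66:155 -63:147 -60:155 -57:156 -54:163 -51:200 -48:217 -45:218 -42:218 -39:219 -36:219 -33:220 -30:220 -27:221 -24:221 -21:221 -18:222 -15:221 -12:221 -9:221 -6:222 -3:223 0:223 3:223 6:224 9:223 12:223 15:224 18:224 21:224 24:225 27:225 30:224 33:224 36:224 39:224 42:224 45:224 48:222 51:208 54:166 57:148 60:183 63:205 66:215 69:205 72:143
-62 -72:117 -69:126 -66:151 -63:152 -60:156 -57:158 -54:164 -51:209 -48:217 -45:218 -42:218 -39:219 -36:219 -33:219 -30:219 -27:219 -24:220 -21:221 -18:221 -15:221 -12:221 -9:221 -6:222 -3:222 0:222 3:222 6:222 9:224 12:224 15:224 18:223 21:224 24:225 27:225 30:225 33:225 36:226 39:225 42:225 45:224 48:217 51:185 54:136 57:131 60:177 63:209 66:222 69:197 72:136
-135 -72:138 -69:140 -66:143 -63:141 -60:138 -57:133 -54:131 -51:152 -48:219 -45:237 -42:240 -39:240 -36:241 -33:241 -30:241 -27:240 -24:240 -21:240 -18:240 -15:240 -12:241 -9:242 -6:241 -3:241 0:241 3:241 6:241 9:242 12:242 15:242 18:241 21:242 24:242 27:242 30:243 33:242 36:241 39:225 42:182 45:167 48:118 51:94 54:90 57:85 60:82 63:79 66:74 69:74 72:77
-145 -72:128 -69
[... 767 characters left out ...]
2:239 -129:239 -126:238 -123:237 -120:231 -117:190 -114:134 -111:110 -108:104 -105:99 -102:92 -99:80 -96:70 -93:80 -90:93 -87:108 -84:150 -81:199 -78:222 -75:222 -72:221 -69:220 -66:219 -63:219
0 -150:242 -147:242 -144:242 -141:242 -138:241 -135:241 -132:240 -129:239 -126:238 -123:237 -120:226 -117:179 -114:98 -111:72 -108:69 -105:74 -102:85 -99:97 -96:107 -93:113 -90:114 -87:117 -84:158 -81:203 -78:221 -75:223 -72:223 -69:223 -66:223 -63:223
25 -150:244 -147:244 -144:244 -141:243 -138:243 -135:242 -132:242 -129:242 -126:241 -123:240 -120:228 -117:177 -114:95 -111:69 -108:76 -105:84 -102:92 -99:99 -96:103 -93:102 -90:101 -87:109 -84:141 -81:197 -78:220 -75:224 -72:225 -69:225 -66:225 -63:225
```

Call:
apply_moves --rows '[{"hand": -1,"delta_pos": [25,0,2],"yaw": 0.015},{"hand": -1,"delta_pos": [46,0,2],"yaw": 0.015},{"hand": -1,"delta_pos": [46,0,5],"yaw": 0.015},{"hand": -1,"delta_pos": [46,0,8],"yaw": 0.015},{"hand": -1,"delta_pos": [46,0,10],"yaw": 0.015},{"hand": -1,"delta_pos": [46,0,10],"yaw": 0.015}]'

```text
clock: 7.97
position: [421.2, -91.0, 49.7]
ee_rot: [0.979, -0.206, 0.001, -0.0]
contact_force: [-0.7, -0.1, 1.5]
gripper_width: 23.6
grasp_force: 60.7
```

Call:
apply_moves --rows '[{"hand": -1,"delta_pos": [8,0,1],"yaw": 0},{"hand": -1,"delta_pos": [18,0,1],"yaw": 0},{"hand": -1,"delta_pos": [28,0,1],"yaw": 0},{"hand": -1,"delta_pos": [38,0,1],"yaw": 0},{"hand": -1,"delta_pos": [48,0,1],"yaw": 0},{"hand": -1,"delta_pos": [58,0,1],"yaw": 0},{"hand": -1,"delta_pos": [58,0,1],"yaw": 0}]'

```text
clock: 8.55
position: [476.6, -115.5, 48.9]
ee_rot: [0.979, -0.206, 0.001, 0.0]
contact_force: [-0.2, -0.9, 3.8]
gripper_width: 23.1
grasp_force: 60.4
```

```bash
cat > look.py <<'E'
import sys
from h import *
n=sys.argv[1]; s=read_state(); print(s['clock'],np.round(s['position'],1),np.round(s['ee_rot'],4),np.round(s['contact_force'],1),np.round(s['wrist_torque'],3))
im=imaging.get_image('top'); sc=imaging.get_image('scene'); w=imaging.get_image('wrist')
a=np.array(im['pixels'])[185:285,290:410,::-1]; b=np.array(sc['pixels'])[225:345,250:400,::-1]; c=np.array(w['pixels'])[:,:,::-1]
r=lambda x,W,H:cv2.resize(x,(W,H),interpolation=cv2.INTER_CUBIC)
cv2.imwrite('pics/'+n,np.vstack([np.hstack([r(a,400,320),r(b,400,320)]),np.hstack([r(c[:300],400,240),np.zeros((240,400,3),np.uint8)])]))
E
python3 look.py k6.png
```

```text
8.55 [ 476.6 -115.5   48.9] [ 0.9785 -0.2061  0.0012  0.    ] [-0.2 -0.9  3.8] [-0.807 -0.168 -0.123]
```

View pics/k6.png

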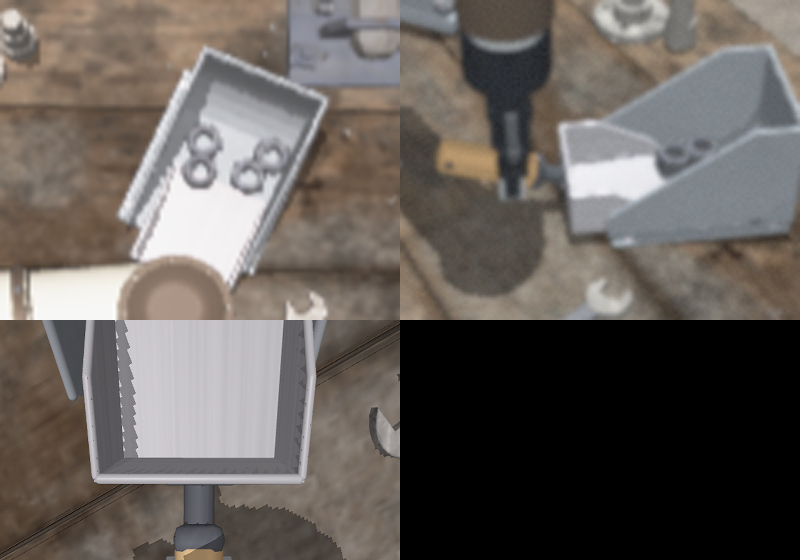

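Call:
apply_moves --rows '[{"hand": -1,"delta_pos": [10,0,0.5],"yaw": 0},{"hand": -1,"delta_pos": [20,0,0.5],"yaw": 0},{"hand": -1,"delta_pos": [30,0,0.5],"yaw": 0},{"hand": -1,"delta_pos": [40,0,0.5],"yaw": 0},{"hand": -1,"delta_pos": [40,0,0.5],"yaw": 0}]'

```text
clock: 9.12
position: [511.1, -131.2, 48.6]
ee_rot: [0.979, -0.206, -0.0, 0.0]
contact_force: [-3.2, -1.0, 9.9]
gripper_width: 23.1
grasp_force: 61.4
```

```bash
python3 look.py k7.png
```

```text
9.1167 [ 511.1 -131.2   48.6] [ 9.786e-01 -2.057e-01 -5.000e-04  3.000e-04] [-3.2 -1.   9.9] [-0.406  0.608 -0.077]
```

View pics/k7.png

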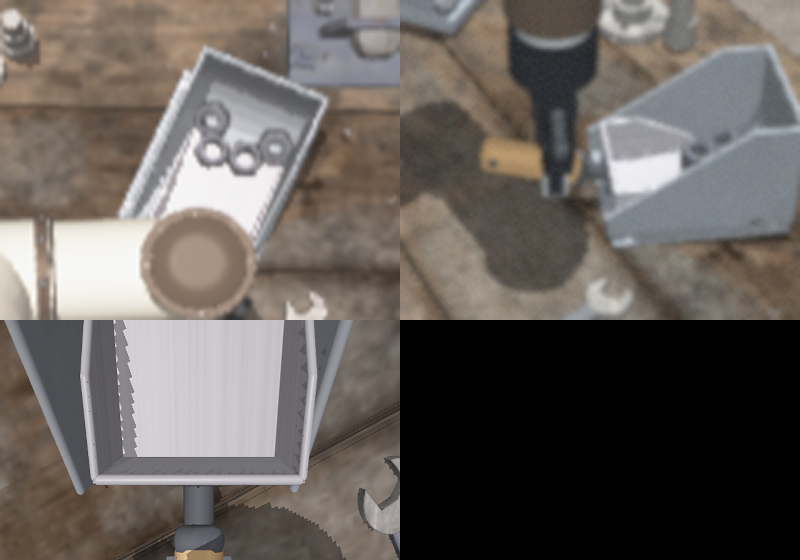

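Call:
apply_moves --rows '[{"hand": -1,"delta_pos": [8,0,0],"yaw": 0},{"hand": -1,"delta_pos": [16,0,0],"yaw": 0},{"hand": -1,"delta_pos": [24,0,0],"yaw": 0},{"hand": -1,"delta_pos": [24,0,0],"yaw": 0}]'

```text
clock: 9.6
position: [531.7, -140.6, 48.1]
ee_rot: [0.979, -0.206, -0.002, 0.0]
contact_force: [-5.7, 1.5, 11.2]
gripper_width: 23.3
grasp_force: 61.4
```

```bash
cat > st.py <<'E'
from h import *
s=read_state(); print(s['clock'],np.round(s['position'],1),np.round(s['ee_rot'],4),np.round(s['contact_force'],1),np.round(s['wrist_torque'],3),s['gripper_width'])
im={c:imaging.get_image(c) for c in('top','scene','wrist')}
for c in im:
    save(im[c],f"{s['clock']:.2f}{c}.png")
    for q in('nut_1','scoop_lip','scoop','scoop_grip'): print(c,q,[(round(x['score'],2),np.round(x['location'],1).tolist()) for x in nets.pinpoint(c,q)[:5] if x['score']>.25])
c=np.array([628,-178.]); y=-.402
for x in nets.pinpoint('top','nut_1')[:5]:
    d=atz(im['top'],x['location'],20)[:2]-c; print('bin',np.round([d[0]*np.cos(y)+d[1]*np.sin(y),-d[0]*np.sin(y)+d[1]*np.cos(y)],1))
E
python3 st.py
```

```text
9.6 [ 531.7 -140.6   48.1] [ 9.785e-01 -2.060e-01 -1.600e-03  2.000e-04] [-5.7  1.5 11.2] [0.001 0.921 0.006] 23.31720791482108
top nut_1 [(0.67, [214.9, 355.6]), (0.62, [220.8, 363.0]), (0.6, [223.3, 375.8]), (0.51, [226.8, 351.8]), (0.41, [231.0, 361.8])]
top scoop_lip [(0.67, [222.1, 363.4]), (0.62, [253.1, 210.1])]
top scoop [(0.88, [236.5, 355.7])]
top scoop_grip [(0.68, [273.4, 345.9])]
scene nut_1 [(0.49, [288.2, 366.4]), (0.41, [281.3, 376.6])]
scene scoop_lip []
scene scoop [(0.76, [293.6, 359.5]), (0.37, [179.7, 236.8])]
scene scoop_grip [(0.63, [283.2, 311.1])]
wrist nut_1 []
wrist scoop_lip []
wrist scoop [(0.75, [19.1, 312.3])]
wrist scoop_grip [(0.64, [391.1, 317.3])]
bin [63.9 28.9]
bin [56.1  0.5]
bin [ 65. -39.]
bin [24.7 24.9]
bin [25.1 -8.7]
```

Call:
apply_moves --rows '[{"hand": -1,"delta_pos": [8,0,1],"yaw": 0},{"hand": -1,"delta_pos": [15,0,2],"yaw": 0},{"hand": -1,"delta_pos": [20,0,2],"yaw": 0},{"hand": -1,"delta_pos": [24,0,2],"yaw": 0},{"hand": -1,"delta_pos": [24,0,2],"yaw": 0}]'

```text
clock: 10.82
position: [544.1, -147.3, 42.3]
ee_rot: [0.978, -0.207, -0.013, 0.0]
contact_force: [-17.0, 14.5, 8.2]
gripper_width: 23.3
grasp_force: 61.4
```

```bash
python3 st.py
```

```text
10.8167 [ 544.1 -147.3   42.3] [ 9.782e-01 -2.071e-01 -1.260e-02  1.000e-04] [-17.   14.5   8.2] [4.018 4.168 0.153] 23.321220005215345
top nut_1 [(0.61, [226.4, 362.9]), (0.6, [226.4, 375.6]), (0.57, [213.9, 355.1]), (0.43, [224.9, 354.8])]
top scoop_lip [(0.86, [216.9, 366.6]), (0.71, [227.5, 360.5])]
top scoop [(0.57, [235.8, 358.2]), (0.26, [197.5, 295.2])]
top scoop_grip []
scene nut_1 [(0.57, [274.1, 383.2]), (0.42, [282.1, 368.7])]
scene scoop_lip [(0.67, [283.4, 369.3])]
scene scoop [(0.86, [292.2, 367.2])]
scene scoop_grip [(0.82, [282.8, 315.1])]
wrist nut_1 []
wrist scoop_lip []
wrist scoop [(0.63, [3.5, 311.2])]
wrist scoop_grip [(0.81, [395.3, 319.5])]
bin [39.8 -6.2]
bin [ 55.8 -42.3]
bin [66.2 31.6]
bin [33.9 18.8]
```

Call:
apply_moves --rows '[{"hand": -1,"delta_pos": [0,0,-8],"yaw": 0},{"hand": -1,"delta_pos": [2,0,-16],"yaw": 0},{"hand": -1,"delta_pos": [3,0,-24],"yaw": 0},{"hand": -1,"delta_pos": [3,0,-32],"yaw": 0},{"hand": -1,"delta_pos": [3,0,-32],"yaw": 0}]'

```text
clock: 12.03
position: [552.4, -150.3, 75.7]
ee_rot: [0.979, -0.206, -0.006, 0.0]
contact_force: [-6.8, 4.2, -2.3]
gripper_width: 23.2
grasp_force: 59.3
```

```bash
python3 st.py
```

```text
12.0333 [ 552.4 -150.3   75.7] [ 9.786e-01 -2.059e-01 -6.300e-03  3.000e-04] [-6.8  4.2 -2.3] [1.341 2.089 0.337] 23.24148114590985
top nut_1 [(0.52, [225.3, 377.2]), (0.5, [229.0, 361.8]), (0.39, [222.8, 352.9]), (0.39, [253.2, 212.8])]
top scoop_lip [(0.72, [217.3, 365.1])]
top scoop [(0.54, [232.1, 359.4])]
top scoop_grip [(0.67, [266.5, 350.0])]
scene nut_1 [(0.47, [278.7, 369.7])]
scene scoop_lip []
scene scoop [(0.76, [293.1, 366.5])]
scene scoop_grip [(0.82, [272.4, 319.7])]
wrist nut_1 []
wrist scoop_lip []
wrist scoop [(0.79, [46.3, 311.3])]
wrist scoop_grip [(0.7, [399.0, 316.0])]
bin [ 61.  -45.5]
bin [30.9 -6.2]
bin [37.6 26.8]
bin [-224.8  385. ]
```

```bash
python3 - <<'E'
import cv2,numpy as np
r=lambda x,W,H:cv2.resize(x,(W,H),interpolation=cv2.INTER_CUBIC)
L=lambda t,c:cv2.imread(f'pics/{t}{c}.png')
a=L('12.03','top')[190:265,325:415];b=L('12.03','scene')[235:335,290:410];c=L('12.03','wrist')[:300]; d=L('10.82','top')[190:265,325:415]
cv2.imwrite('pics/k8.png',np.vstack([np.hstack([r(a,400,333),r(b,400,333)]),np.hstack([r(c,400,200),r(d,400,333)[60:260]])]))
E
```

```text
(no output)
```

View pics/k8.png

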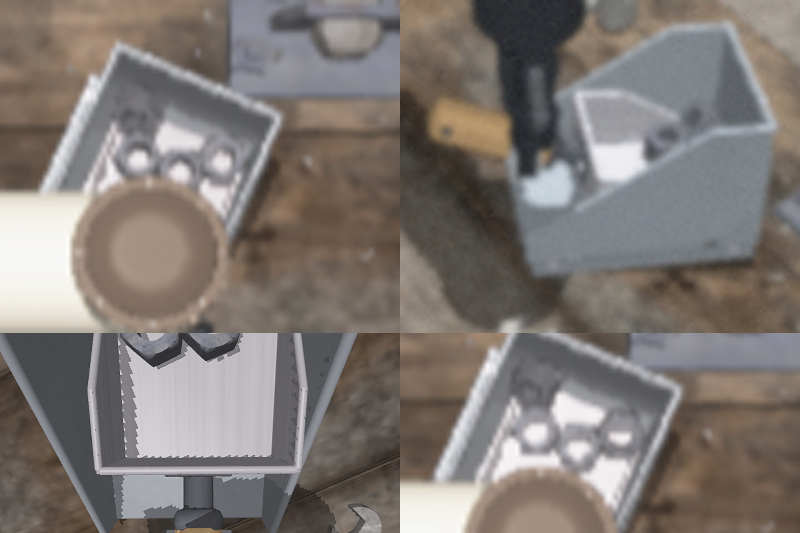

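Call:
apply_moves --rows '[{"hand": -1,"delta_pos": [0,-3,-2],"yaw": 0},{"hand": -1,"delta_pos": [0,-6,-6],"yaw": 0},{"hand": -1,"delta_pos": [3,-6,-12],"yaw": 0},{"hand": -1,"delta_pos": [4,-6,-18],"yaw": 0},{"hand": -1,"delta_pos": [5,-6,-24],"yaw": 0},{"hand": -1,"delta_pos": [5,-6,-30],"yaw": 0},{"hand": -1,"delta_pos": [5,-6,-30],"yaw": 0}]'

```text
clock: 13.42
position: [564.8, -148.0, 109.0]
ee_rot: [0.979, -0.206, 0.001, -0.0]
contact_force: [-0.4, 0.2, -6.1]
gripper_width: 23.1
grasp_force: 59.0
```

```bash
python3 st.py
```

```text
13.4167 [ 564.8 -148.   109. ] [ 9.786e-01 -2.060e-01  9.000e-04 -1.000e-04] [-0.4  0.2 -6.1] [ 0.317  0.975 -0.017] 23.09293539245041
top nut_1 [(0.6, [224.1, 363.3]), (0.52, [222.1, 375.8]), (0.48, [221.0, 352.9]), (0.47, [208.0, 355.9])]
top scoop_lip [(0.56, [212.2, 365.7]), (0.28, [228.9, 360.4])]
top scoop []
top scoop_grip [(0.52, [260.1, 348.7])]
scene nut_1 [(0.67, [262.8, 388.4]), (0.58, [275.7, 382.1]), (0.48, [268.3, 368.1])]
scene scoop_lip [(0.7, [175.7, 236.9])]
scene scoop [(0.84, [275.0, 371.2])]
scene scoop_grip [(0.88, [262.7, 324.7]), (0.27, [371.5, 427.9])]
wrist nut_1 [(0.74, [4.8, 251.0])]
wrist scoop_lip []
wrist scoop [(0.58, [47.9, 315.5])]
wrist scoop_grip [(0.57, [402.0, 317.6])]
bin [47.  -4.4]
bin [ 68.5 -37.6]
bin [42.8 29. ]
bin [84.4 36.7]
```

Call:
apply_moves --rows '[{"hand": -1,"delta_pos": [5,0,0],"yaw": 0},{"hand": -1,"delta_pos": [10,0,2],"yaw": 0},{"hand": -1,"delta_pos": [10,0,10],"yaw": 0},{"hand": -1,"delta_pos": [10,0,18],"yaw": 0},{"hand": -1,"delta_pos": [10,0,26],"yaw": 0},{"hand": -1,"delta_pos": [10,0,34],"yaw": 0},{"hand": -1,"delta_pos": [10,0,40],"yaw": 0}]'

```text
clock: 14.8
position: [564.1, -149.6, 65.4]
ee_rot: [0.978, -0.207, -0.011, 0.0]
contact_force: [-22.1, 13.0, 6.7]
gripper_width: 23.3
grasp_force: 58.7
```

```bash
python3 st.py
```

```text
14.8 [ 564.1 -149.6   65.4] [ 9.783e-01 -2.068e-01 -1.070e-02  1.000e-04] [-22.1  13.    6.7] [3.576 5.045 0.284] 23.33387915007329
top nut_1 [(0.61, [221.2, 352.7]), (0.55, [224.1, 372.7]), (0.47, [208.4, 361.4]), (0.41, [225.2, 363.6])]
top scoop_lip [(0.88, [210.9, 366.5])]
top scoop [(0.75, [230.0, 359.8]), (0.63, [238.2, 441.5])]
top scoop_grip [(0.73, [265.1, 346.4])]
scene nut_1 [(0.64, [283.7, 375.2]), (0.55, [268.8, 387.9]), (0.4, [273.7, 372.7])]
scene scoop_lip []
scene scoop [(0.66, [281.7, 372.9])]
scene scoop_grip [(0.63, [278.4, 322.1])]
wrist nut_1 []
wrist scoop_lip []
wrist scoop [(0.73, [23.9, 312.9])]
wrist scoop_grip [(0.92, [408.9, 316.1])]
bin [42.  29.3]
bin [ 58.8 -31.2]
bin [90.2 20.5]
bin [44.1 -6.7]
```

Call:
apply_moves --rows '[{"hand": -1,"delta_pos": [0,0,7],"yaw": 0},{"hand": -1,"delta_pos": [0,0,14],"yaw": 0},{"hand": -1,"delta_pos": [-1,0,18],"yaw": 0},{"hand": -1,"delta_pos": [-8,0,18],"yaw": 0},{"hand": -1,"delta_pos": [-15,0,10],"yaw": 0},{"hand": -1,"delta_pos": [-18,0,0],"yaw": 0},{"hand": -1,"delta_pos": [-18,0,-10],"yaw": 0},{"hand": -1,"delta_pos": [-18,0,-20],"yaw": 0},{"hand": -1,"delta_pos": [-18,0,-20],"yaw": 0}]'

```text
clock: 16.35
position: [559.9, -144.9, 91.4]
ee_rot: [0.979, -0.205, 0.004, -0.0]
contact_force: [1.0, 0.7, -4.0]
gripper_width: 23.3
grasp_force: 59.4
```

```bash
python3 st.py; python3 -c "
from h import *
for i in range(5):
    imaging.get_image('top'); s=read_state(); print(np.round(s['contact_force'],2),np.round(s['wrist_torque'],2))"
```

```text
16.35 [ 559.9 -144.9   91.4] [ 9.787e-01 -2.055e-01  4.100e-03 -5.000e-04] [ 1.   0.7 -4. ] [ 0.068  0.227 -0.003] 23.346935781955715
top nut_1 [(0.62, [222.4, 363.9]), (0.57, [207.8, 356.7]), (0.56, [222.6, 353.2])]
top scoop_lip [(0.61, [210.0, 365.0]), (0.56, [266.7, 184.5])]
top scoop [(0.73, [227.5, 358.8])]
top scoop_grip [(0.73, [265.2, 347.6])]
scene nut_1 [(0.66, [264.3, 371.4]), (0.64, [268.2, 377.7]), (0.48, [256.4, 384.7]), (0.4, [273.5, 387.7])]
scene scoop_lip [(0.96, [267.0, 392.8])]
scene scoop [(0.86, [274.4, 368.0])]
scene scoop_grip [(0.61, [269.0, 317.9])]
wrist nut_1 []
wrist scoop_lip []
wrist scoop [(0.84, [15.8, 314.0])]
wrist scoop_grip []
bin [52.6 -4.1]
bin [86.  34.7]
bin [38.6 26.2]
[-0.12  0.38 -5.24] [0.14 0.44 0.  ]
[-1.    0.5  -5.54] [0.22 0.41 0.03]
[ 0.17 -0.7  -4.67] [0.17 0.43 0.03]
[-0.2   0.04 -4.67] [ 0.12  0.42 -0.02]
[ 0.15  0.29 -5.32] [ 0.19  0.43 -0.03]
```

```bash
python3 - <<'E'
from h import *
im={c:imaging.get_image(c) for c in('top','scene')}
s=read_state(); p=s['position']; print(s['clock'],p)
ps={}
for q in('scoop_lip','nut_1'):
    ps[q]=[[x['location'] for x in nets.pinpoint(c,q)[:5] if x['score']>.3] for c in im]; print(q,[np.round(x,1).tolist() for x in ps[q]])
h=-2*np.arctan2(-s['ee_rot'][1],s['ee_rot'][0]); h=2*np.arctan2(s['ee_rot'][1],s['ee_rot'][0])
for q in ps:
  for a in ps[q][0]:
    for b in ps[q][1]:
        P,e=tri([ray(im['top'],a),ray(im['scene'],b)])
        if e[0]<7:
            d=P-p; print(q,np.round(a),np.round(b),'fwd/left/up of tcp',np.round([d[0]*np.cos(h)+d[1]*np.sin(h),-d[0]*np.sin(h)+d[1]*np.cos(h),d[2]],0),e[0])
E
```

```text
17.5 [ 556.97881681 -144.61152038   87.62501615]
scoop_lip [[[210.5, 366.2]], [[264.5, 390.0]]]
nut_1 [[[211.1, 358.5], [226.3, 363.5], [221.6, 353.5]], [[257.5, 383.6], [273.1, 372.6], [277.1, 381.9], [265.3, 372.0]]]
scoop_lip [210. 366.] [264. 390.] fwd/left/up of tcp [154.   5.  -5.] 1.4
nut_1 [211. 358.] [258. 384.] fwd/left/up of tcp [142.  25.   1.] 0.7
nut_1 [211. 358.] [277. 382.] fwd/left/up of tcp [150.  25. -61.] 5.9
nut_1 [226. 364.] [273. 373.] fwd/left/up of tcp [109.  -8. -17.] 1.0
nut_1 [226. 364.] [265. 372.] fwd/left/up of tcp [105.  -7.   7.] 0.6
nut_1 [222. 354.] [273. 373.] fwd/left/up of tcp [117.  25. -46.] 1.2
nut_1 [222. 354.] [265. 372.] fwd/left/up of tcp [113.  25. -21.] 1.6
```

Call:
apply_moves --rows '[{"hand": -1,"delta_pos": [0,0,-3],"yaw": 0},{"hand": -1,"delta_pos": [0,0,-8],"yaw": 0},{"hand": -1,"delta_pos": [0,0,-15],"yaw": 0},{"hand": -1,"delta_pos": [0,0,-24],"yaw": 0},{"hand": -1,"delta_pos": [0,0,-34],"yaw": 0},{"hand": -1,"delta_pos": [0,0,-44],"yaw": 0},{"hand": -1,"delta_pos": [0,0,-54],"yaw": 0},{"hand": -1,"delta_pos": [0,0,-64],"yaw": 0},{"hand": -1,"delta_pos": [0,0,-72],"yaw": 0},{"hand": -1,"delta_pos": [0,0,-77],"yaw": 0},{"hand": -1,"delta_pos": [0,0,-80],"yaw": 0}]'

```text
clock: 18.62
position: [557.2, -144.6, 168.7]
ee_rot: [0.979, -0.206, 0.001, -0.0]
contact_force: [0.7, -0.6, -5.2]
gripper_width: 23.4
grasp_force: 59.3
```

```bash
cat > rel.py <<'E'
from h import *
im={c:imaging.get_image(c) for c in('top','scene','wrist')}
s=read_state(); p=s['position']; print(s['clock'],np.round(p,1),np.round(s['contact_force'],1),np.round(s['wrist_torque'],2),np.round(s['ee_rot'],4))
for c in im: save(im[c],f"{s['clock']:.2f}{c}.png")
ps={}
for q in('scoop_lip','nut_1'):
    ps[q]=[[x['location'] for x in nets.pinpoint(c,q)[:6] if x['score']>.3] for c in ('top','scene')]; print(q,[np.round(x,1).tolist() for x in ps[q]])
print('wrist',[np.round(x['location']).tolist() for x in nets.pinpoint('wrist','nut_1') if x['score']>.3])
h=2*np.arctan2(s['ee_rot'][1],s['ee_rot'][0])
for q in ps:
  for a in ps[q][0]:
    for b in ps[q][1]:
        P,e=tri([ray(im['top'],a),ray(im['scene'],b)]); d=P-p
        if e[0]<7: print(q,np.round(a),np.round(b),'fwd/left/up of tcp',np.round([d[0]*np.cos(h)+d[1]*np.sin(h),-d[0]*np.sin(h)+d[1]*np.cos(h),d[2]],0),e[0])
E
python3 rel.py
```

```text
18.7667 [ 556.7 -144.6  167.4] [-0.4 -0.2 -5. ] [ 0.17  0.44 -0.  ] [ 9.785e-01 -2.060e-01 -2.000e-04 -1.000e-04]
scoop_lip [[[204.6, 368.9]], [[239.4, 395.0]]]
nut_1 [[[221.2, 365.3], [216.4, 353.5], [216.9, 378.9], [204.8, 359.0]], [[236.9, 373.1], [248.6, 388.8], [216.7, 261.9], [245.1, 377.4]]]
wrist []
scoop_lip [205. 369.] [239. 395.] fwd/left/up of tcp [158.   6. -12.] 1.1
nut_1 [221. 365.] [237. 373.] fwd/left/up of tcp [104.  -3.   7.] 2.8
nut_1 [221. 365.] [245. 377.] fwd/left/up of tcp [113.  -4. -17.] 0.8
nut_1 [216. 354.] [237. 373.] fwd/left/up of tcp [111.  32. -20.] 0.5
nut_1 [216. 354.] [245. 377.] fwd/left/up of tcp [120.  31. -45.] 4.3
nut_1 [217. 379.] [249. 389.] fwd/left/up of tcp [134. -33.  -6.] 2.9
nut_1 [205. 359.] [249. 389.] fwd/left/up of tcp [155.  32. -57.] 1.3
```

Call:
apply_moves --rows '[{"hand": -1,"delta_pos": [-2,-3,-4],"yaw": -0.01},{"hand": -1,"delta_pos": [-6,-8,-10],"yaw": -0.03},{"hand": -1,"delta_pos": [-13,-17,-18],"yaw": -0.06},{"hand": -1,"delta_pos": [-21,-28,-26],"yaw": -0.1},{"hand": -1,"delta_pos": [-31,-42,-32],"yaw": -0.15},{"hand": -1,"delta_pos": [-42,-56,-36],"yaw": -0.21},{"hand": -1,"delta_pos": [-54,-73,-38],"yaw": -0.27},{"hand": -1,"delta_pos": [-67,-90,-38],"yaw": -0.33},{"hand": -1,"delta_pos": [-80,-107,-38],"yaw": -0.39},{"hand": -1,"delta_pos": [-92,-123,-38],"yaw": -0.45},{"hand": -1,"delta_pos": [-102,-137,-38],"yaw": -0.5},{"hand": -1,"delta_pos": [-105,-140,-38],"yaw": -0.52}]'

```text
clock: 20.02
position: [516.7, 29.0, 207.0]
ee_rot: [0.998, 0.056, 0.001, -0.001]
contact_force: [0.2, 0.0, -5.6]
gripper_width: 23.2
grasp_force: 59.4
```

```bash
python3 rel.py
```

```text
20.1667 [517.1  26.6 206.5] [-0.2 -0.3 -5. ] [-0.14  0.46 -0.01] [ 9.986e-01  5.360e-02  6.000e-04 -1.000e-04]
scoop_lip [[[213.3, 280.0], [222.6, 288.6], [266.1, 182.6]], [[182.6, 327.8], [190.3, 323.0]]]
nut_1 [[[234.9, 268.2], [229.9, 282.7], [218.1, 269.5], [220.3, 289.4]], [[174.3, 314.6], [187.4, 313.3], [188.8, 326.1], [183.4, 304.0]]]
wrist []
scoop_lip [213. 280.] [183. 328.] fwd/left/up of tcp [156.   3. -14.] 2.8
scoop_lip [213. 280.] [190. 323.] fwd/left/up of tcp [154.   8. -38.] 4.6
scoop_lip [223. 289.] [190. 323.] fwd/left/up of tcp [127. -18. -17.] 1.0
nut_1 [235. 268.] [183. 304.] fwd/left/up of tcp [101.  39. -15.] 5.9
nut_1 [230. 283.] [174. 315.] fwd/left/up of tcp [104.  -4.  29.] 5.1
nut_1 [230. 283.] [187. 313.] fwd/left/up of tcp [108.  -0. -11.] 1.8
nut_1 [218. 270.] [174. 315.] fwd/left/up of tcp [140.  33.   3.] 0.4
nut_1 [218. 270.] [187. 313.] fwd/left/up of tcp [144.  38. -40.] 4.0
nut_1 [220. 289.] [189. 326.] fwd/left/up of tcp [133. -21. -14.] 1.8
```

Call:
apply_moves --rows '[{"hand": -1,"delta_pos": [0,-3,0],"yaw": -0.01},{"hand": -1,"delta_pos": [-1,-10,0],"yaw": -0.04},{"hand": -1,"delta_pos": [-3,-22,0],"yaw": -0.08},{"hand": -1,"delta_pos": [-5,-39,0],"yaw": -0.13},{"hand": -1,"delta_pos": [-8,-59,0],"yaw": -0.19},{"hand": -1,"delta_pos": [-11,-80,0],"yaw": -0.25},{"hand": -1,"delta_pos": [-14,-101,0],"yaw": -0.31},{"hand": -1,"delta_pos": [-17,-122,0],"yaw": -0.37},{"hand": -1,"delta_pos": [-19,-142,0],"yaw": -0.43},{"hand": -1,"delta_pos": [-21,-159,0],"yaw": -0.48},{"hand": -1,"delta_pos": [-22,-169,0],"yaw": -0.505},{"hand": -1,"delta_pos": [-22,-173,0],"yaw": -0.513}]'

```text
clock: 21.42
position: [476.7, 197.4, 205.6]
ee_rot: [0.952, 0.306, 0.0, -0.0]
contact_force: [-0.3, -0.0, -4.6]
gripper_width: 23.5
grasp_force: 59.5
```

```bash
python3 rel.py; python3 - <<'E'
from h import *
s=read_state();p=s['position'];h=2*np.arctan2(s['ee_rot'][1],s['ee_rot'][0])
d=np.array([566,260])-p[:2]; print('heading',h,'tub centre fwd/left',d[0]*np.cos(h)+d[1]*np.sin(h),-d[0]*np.sin(h)+d[1]*np.cos(h))
E
```

```text
21.5667 [477.1 195.5 205.5] [ 0.5  0.2 -4.6] [-0.37  0.32  0.02] [ 9.526e-01  3.042e-01 -3.000e-04  2.000e-04]
scoop_lip [[[235.5, 190.9], [253.2, 216.0]], [[151.5, 265.7]]]
nut_1 [[[197.2, 294.2], [248.3, 182.8], [238.1, 206.3], [249.9, 199.9], [253.7, 192.1]], [[156.3, 266.9], [146.3, 250.7], [160.2, 256.4]]]
wrist []
scoop_lip [236. 191.] [152. 266.] fwd/left/up of tcp [160.   0.  -9.] 4.6
nut_1 [248. 183.] [146. 251.] fwd/left/up of tcp [138.  35.  10.] 3.9
nut_1 [238. 206.] [156. 267.] fwd/left/up of tcp [127. -28.  -4.] 0.3
nut_1 [250. 200.] [146. 251.] fwd/left/up of tcp [100.   3.  32.] 3.0
nut_1 [250. 200.] [160. 256.] fwd/left/up of tcp [114.   4. -17.] 3.3
nut_1 [254. 192.] [146. 251.] fwd/left/up of tcp [109.  19.  25.] 5.7
heading 0.6168476623294415 tub centre fwd/left 110.01121923014915 1.9139494654100773
```

Call:
apply_moves --rows '[{"hand": -0.5,"delta_pos": [0,0,0],"yaw": 0},{"hand": -0.5,"delta_pos": [0,0,0],"yaw": 0}]'

```text
clock: 21.98
position: [477.4, 195.2, 205.6]
ee_rot: [0.953, 0.304, -0.0, 0.0]
contact_force: [-0.2, 0.3, -3.8]
gripper_width: 23.1
grasp_force: 59.5
```

Call:
apply_moves --rows '[{"hand": -0.46,"delta_pos": [0,0,0],"yaw": 0},{"hand": -0.46,"delta_pos": [0,0,0],"yaw": 0}]'

```text
clock: 22.15
position: [477.3, 195.4, 205.6]
ee_rot: [0.953, 0.304, 0.0, -0.0]
contact_force: [-0.5, 0.4, -5.1]
gripper_width: 22.9
grasp_force: 57.1
```

Call:
apply_moves --rows '[{"hand": -0.45,"delta_pos": [0,0,0],"yaw": 0},{"hand": -0.45,"delta_pos": [0,0,0],"yaw": 0}]'

```text
clock: 22.32
position: [477.5, 195.8, 205.9]
ee_rot: [0.953, 0.304, 0.0, -0.0]
contact_force: [0.8, -0.7, -4.7]
gripper_width: 23.4
grasp_force: 31.2
```

Call:
apply_moves --rows '[{"hand": -0.446,"delta_pos": [0,0,0],"yaw": 0},{"hand": -0.446,"delta_pos": [0,0,0],"yaw": 0}]'

```text
clock: 22.48
position: [477.7, 196.0, 206.0]
ee_rot: [0.953, 0.304, 0.001, -0.0]
contact_force: [8.0, 5.3, -8.6]
gripper_width: 24.2
grasp_force: 23.7
```

```bash
python3 rel.py|grep -v nut_1
```

```text
22.6333 [477.7 195.9 206.2] [-0.3  0.3 -2.6] [-0.1  -0.02 -0.02] [ 9.526e-01  3.043e-01  9.000e-04 -1.000e-04]
scoop_lip [[[257.1, 210.6]], [[198.0, 257.3]]]
wrist [[72.0, 320.0], [23.0, 330.0], [17.0, 251.0], [68.0, 269.0]]
scoop_lip [257. 211.] [198. 257.] fwd/left/up of tcp [ 103.    5. -137.] 3.6
```

Call:
apply_moves --rows '[{"hand": -0.6,"delta_pos": [0,0,0],"yaw": 0},{"hand": -1,"delta_pos": [0,0,0],"yaw": 0},{"hand": -1,"delta_pos": [0,0,-10],"yaw": 0},{"hand": -1,"delta_pos": [0,0,-30],"yaw": 0},{"hand": -1,"delta_pos": [0,0,-50],"yaw": 0},{"hand": -1,"delta_pos": [0,0,-60],"yaw": 0}]'

```text
clock: 23.38
position: [478.1, 195.9, 268.6]
ee_rot: [0.953, 0.304, 0.002, -0.0]
contact_force: [0.5, 0.3, -1.8]
gripper_width: 23.4
grasp_force: 59.2
```

```bash
python3 rel.py|grep -v nut_1; python3 - <<'E'
from h import *
c=np.array([566,260.]);y=.62
for cam in('wrist','top','scene'):
    im=imaging.get_image(cam)
    for x in nets.pinpoint(cam,'nut_1'):
        if x['score']>.25:
            P=atz(im,x['location'],60); d=P[:2]-c; print(cam,round(x['score'],2),np.round(x['location']),np.round(P),'tub',np.round([d[0]*np.cos(y)+d[1]*np.sin(y),-d[0]*np.sin(y)+d[1]*np.cos(y)],0))
E
```

```text
23.5333 [477.2 195.7 266.1] [-0.4 -0.4 -2.9] [-0.02  0.1   0.05] [ 9.527e-01  3.040e-01  6.000e-04 -5.000e-04]
scoop_lip [[[254.8, 209.2], [256.1, 197.4]], [[178.2, 256.8]]]
wrist [[50.0, 326.0], [12.0, 339.0], [34.0, 263.0], [91.0, 289.0], [163.0, 316.0]]
scoop_lip [255. 209.] [178. 257.] fwd/left/up of tcp [  97.   -4. -125.] 2.9
wrist 0.82 [  5. 337.] [602. 268.  60.] tub [ 34. -15.]
wrist 0.81 [ 84. 288.] [541. 267.  60.] tub [-17.  20.]
wrist 0.74 [ 25. 263.] [563. 303.  60.] tub [22. 37.]
wrist 0.74 [ 45. 326.] [578. 260.  60.] tub [ 9. -7.]
top 0.61 [258. 196.] [553. 308.  60.] tub [17. 46.]
top 0.5 [250. 212.] [576. 259.  60.] tub [ 8. -7.]
top 0.41 [242. 209.] [600. 269.  60.] tub [ 33. -12.]
scene 0.6 [189. 269.] [624. 306.  60.] tub [74.  3.]
scene 0.49 [199. 251.] [547. 274.  60.] tub [-7. 23.]
scene 0.49 [197. 263.] [584. 267.  60.] tub [19. -5.]
```

Call:
apply_moves --rows '[{"hand": -1,"delta_pos": [0,0,-25],"yaw": 0},{"hand": -1,"delta_pos": [-10,12,-30],"yaw": 0.06},{"hand": -1,"delta_pos": [-28,32,-30],"yaw": 0.16},{"hand": -1,"delta_pos": [-48,55,-30],"yaw": 0.27},{"hand": -1,"delta_pos": [-70,80,-30],"yaw": 0.38},{"hand": -1,"delta_pos": [-92,105,-25],"yaw": 0.49},{"hand": -1,"delta_pos": [-108,124,0],"yaw": 0.59},{"hand": -1,"delta_pos": [-115,132,30],"yaw": 0.635},{"hand": -1,"delta_pos": [-115,132,60],"yaw": 0.635},{"hand": -1,"delta_pos": [-115,132,90],"yaw": 0.635},{"hand": -1,"delta_pos": [-115,132,115],"yaw": 0.635},{"hand": -1,"delta_pos": [-115,132,120],"yaw": 0.635}]'

```text
clock: 25.08
position: [457.2, 20.3, 141.8]
ee_rot: [1.0, -0.009, -0.004, 0.001]
contact_force: [-0.3, -0.8, -1.6]
gripper_width: 23.1
grasp_force: 59.3
```

```bash
python3 rel.py|grep -v nut_1
```

```text
25.2333 [460.9  21.6 146.4] [ 1.2 -0.1 -1.3] [ 0.01  0.01 -0.  ] [ 1.e+00 -8.e-03  6.e-04  1.e-04]
scoop_lip [[[259.1, 293.4], [239.3, 442.5]], [[257.1, 294.8]]]
wrist []
scoop_lip [259. 293.] [257. 295.] fwd/left/up of tcp [  97.   -5. -135.] 0.4
```

Call:
apply_moves --rows '[{"hand": -1,"delta_pos": [28,0,0],"yaw": 0},{"hand": -1,"delta_pos": [30,0,9],"yaw": 0},{"hand": -1,"delta_pos": [19,0,20],"yaw": 0},{"hand": -1,"delta_pos": [8,0,30],"yaw": 0},{"hand": -1,"delta_pos": [-1,0,40],"yaw": 0},{"hand": -1,"delta_pos": [-8,0,50],"yaw": 0},{"hand": -1,"delta_pos": [-15,0,60],"yaw": 0},{"hand": -1,"delta_pos": [-20,0,70],"yaw": 0},{"hand": -1,"delta_pos": [-25,0,80],"yaw": 0},{"hand": -1,"delta_pos": [-28,0,88],"yaw": 0},{"hand": -1,"delta_pos": [-28,0,88],"yaw": 0}]'

```text
clock: 26.4
position: [432.7, 22.2, 57.9]
ee_rot: [1.0, -0.008, 0.001, -0.0]
contact_force: [-1.8, 0.9, 2.0]
gripper_width: 23.0
grasp_force: 58.8
```

```bash
python3 rel.py|grep -v nut_1
```

```text
26.55 [433.   22.2  58.4] [-0.7 -0.2 -1.2] [0.16 0.08 0.04] [ 1.0e+00 -8.1e-03  9.0e-04 -3.0e-04]
scoop_lip [[[252.5, 294.0]], [[258.4, 299.8], [384.2, 365.9]]]
wrist []
scoop_lip [252. 294.] [258. 300.] fwd/left/up of tcp [143.  -4. -59.] 3.5
```

Call:
apply_moves --rows '[{"hand": -1,"delta_pos": [-2,0,5],"yaw": 0},{"hand": -1,"delta_pos": [-3,0,9],"yaw": 0},{"hand": -1,"delta_pos": [-3,0,12],"yaw": 0},{"hand": -1,"delta_pos": [-3,0,12],"yaw": 0}]'

```text
clock: 27.13
position: [428.9, 21.9, 45.1]
ee_rot: [1.0, -0.008, -0.0, 0.0]
contact_force: [1.0, 0.5, 0.4]
gripper_width: 23.2
grasp_force: 58.6
```

Call:
apply_moves --rows '[{"hand": -1,"delta_pos": [0,0,3],"yaw": 0},{"hand": -1,"delta_pos": [0,0,6],"yaw": 0},{"hand": -1,"delta_pos": [0,0,6],"yaw": 0}]'

```text
clock: 27.38
position: [427.6, 21.5, 40.0]
ee_rot: [1.0, -0.008, -0.002, 0.001]
contact_force: [-5.6, 1.7, 14.6]
gripper_width: 23.3
grasp_force: 60.8
```

Call:
apply_moves --rows '[{"hand": -0.3,"delta_pos": [0,0,-2],"yaw": 0},{"hand": 0.3,"delta_pos": [0,0,-2],"yaw": 0},{"hand": 1,"delta_pos": [0,0,-2],"yaw": 0},{"hand": 1,"delta_pos": [0,0,-2],"yaw": 0},{"hand": 1,"delta_pos": [0,0,-2],"yaw": 0},{"hand": 1,"delta_pos": [0,0,-30],"yaw": 0},{"hand": 1,"delta_pos": [0,0,-70],"yaw": 0},{"hand": 1,"delta_pos": [0,0,-110],"yaw": 0},{"hand": 1,"delta_pos": [0,0,-150],"yaw": 0},{"hand": 1,"delta_pos": [0,0,-190],"yaw": 0},{"hand": 0,"delta_pos": [0,0,-230],"yaw": 0},{"hand": -1,"delta_pos": [0,0,-260],"yaw": 0}]'

```text
clock: 28.38
position: [429.3, 21.7, 303.2]
ee_rot: [1.0, -0.008, 0.002, -0.001]
contact_force: [1.1, 0.3, 0.3]
gripper_width: 63.9
grasp_force: 0.0
```

```bash
python3 - <<'E'
from h import *
im={c:imaging.get_image(c) for c in('top','scene','wrist')}
s=read_state(); print(s['clock'],np.round(s['position'],1),np.round(s['ee_rot'],4),s['gripper_width'])
for c in im: save(im[c],'z_'+c+'.png')
for q,z in(('scoop_lip',0),('scoop',0),('scoop_grip',47)):
    for c in im:
        for x in nets.pinpoint(c,q)[:1]: print(q,c,round(x['score'],2),np.round(x['location'],1),np.round(atz(im[c],x['location'],z)))
for q in('lid_edge','lid_hinge'):
    L=[nets.pinpoint(c,q)[0] for c in('top','scene')]; print(q,[round(x['score'],2) for x in L],tri([ray(im[c],x['location']) for c,x in zip(('top','scene'),L)]))
E
```

```text
28.5333 [429.9  22.2 301.9] [ 1.     -0.0085  0.0027 -0.0013] 41.38289177924198
scoop_lip top 0.81 [250.2 292.7] [587.  19.   0.]
scoop_lip scene 0.72 [258.9 302.8] [579.  11.   0.]
scoop_lip wrist 0.92 [ 41.6 320.1] [573.  19.   0.]
scoop top 0.56 [269.9 290.8] [525.  23.   0.]
scoop scene 0.71 [263.1 283.9] [526.  21.   0.]
scoop wrist 0.95 [ 99.  317.8] [523.  22.   0.]
scoop_grip top 0.66 [310.7 291.5] [400.  16.  47.]
scoop_grip scene 0.64 [260.6 244.3] [419.  28.  47.]
scoop_grip wrist 0.69 [227.5 322. ] [408.  20.  47.]
lid_edge [0.69, 0.71] (array([507.892617  , 342.14216415, 270.69539922]), [1.0, 1.0])Traceback (most recent call last):
  File "<stdin>", line 9, in <module>
IndexError: list index out of range
```

Call:
apply_moves --rows '[{"hand": -1,"delta_pos": [5,-10,-35],"yaw": -0.08},{"hand": -1,"delta_pos": [8,-45,-50],"yaw": -0.18},{"hand": -1,"delta_pos": [12,-85,-50],"yaw": -0.28},{"hand": -1,"delta_pos": [16,-125,-50],"yaw": -0.38},{"hand": -1,"delta_pos": [20,-165,-50],"yaw": -0.48},{"hand": -1,"delta_pos": [24,-205,-50],"yaw": -0.58},{"hand": -1,"delta_pos": [28,-245,-50],"yaw": -0.637},{"hand": -1,"delta_pos": [33,-285,-50],"yaw": -0.637},{"hand": -1,"delta_pos": [37,-325,-50],"yaw": -0.637},{"hand": -1,"delta_pos": [41,-363,-50],"yaw": -0.637},{"hand": -1,"delta_pos": [41,-363,-50],"yaw": -0.637},{"hand": -1,"delta_pos": [41,-363,-50],"yaw": -0.637}]'

```text
clock: 30.13
position: [475.9, 386.1, 347.7]
ee_rot: [0.952, 0.306, -0.001, 0.001]
contact_force: [0.8, -0.9, 0.9]
gripper_width: -0.2
grasp_force: 0.0
```

```bash
cat > fin.py <<'E'
from h import *
im={c:imaging.get_image(c) for c in('top','scene')}
s=read_state(); p=s['position']; h=2*np.arctan2(s['ee_rot'][1],s['ee_rot'][0]); print(s['clock'],np.round(p,1),'h',round(h,3),np.round(s['contact_force'],1))
H=np.array([524,319,126.]); u=np.array([.581,-.814,0]); v=np.array([.814,.581,0])
f=lambda P:np.round([(P-H)@u,(P-H)@v,P[2]-126],1)
print('tcp a,along,b_tip',f(p-[0,0,25]))
for q in('lid_edge','lid_hinge'):
    L=[nets.pinpoint(c,q)[:1] for c in im]
    if all(L): P,e=tri([ray(im[c],x[0]['location']) for c,x in zip(im,L)]); print(q,[round(x[0]['score'],2) for x in L],np.round(P),f(P),e[0])
E
python3 fin.py
```

```text
30.2333 [476.  383.9 349.2] h 0.62 [-0.3 -0.   0.7]
tcp a,along,b_tip [-80.7  -1.3 198.2]
lid_edge [0.85, 0.58] [509. 333. 274.] [-19.8  -4.4 148. ] 3.2
lid_hinge [0.67, 0.97] [529. 335. 108.] [ -9.8  13.3 -17.9] 2.1
```

Call:
apply_moves --rows '[{"hand": -1,"delta_pos": [0,0,40],"yaw": 0},{"hand": -1,"delta_pos": [0,0,80],"yaw": 0},{"hand": -1,"delta_pos": [0,0,85],"yaw": 0},{"hand": -1,"delta_pos": [0,20,85],"yaw": 0},{"hand": -1,"delta_pos": [0,40,85],"yaw": 0},{"hand": -1,"delta_pos": [0,60,83],"yaw": 0},{"hand": -1,"delta_pos": [0,80,80],"yaw": 0},{"hand": -1,"delta_pos": [0,100,80],"yaw": 0},{"hand": -1,"delta_pos": [0,118,85],"yaw": 0},{"hand": -1,"delta_pos": [0,118,85],"yaw": 0}]'

```text
clock: 31.27
position: [546.2, 285.8, 266.0]
ee_rot: [0.953, 0.304, 0.001, 0.0]
contact_force: [-0.1, 0.2, 0.2]
gripper_width: 0.5
grasp_force: 0.0
```

```bash
python3 fin.py
```

```text
31.3667 [545.4 287.5 266.1] h 0.619 [0.5 0.1 0.6]
tcp a,along,b_tip [ 38.1  -0.9 115.1]
lid_edge [0.95, 0.81] [559. 269. 257.] [ 60.7  -0.7 131.2] 4.3
lid_hinge [0.96, 0.87] [528. 330. 117.] [-6.4  9.2 -8.9] 6.5
```

Call:
apply_moves --rows '[{"hand": -1,"delta_pos": [0,16,10],"yaw": 0},{"hand": -1,"delta_pos": [0,31,23],"yaw": 0},{"hand": -1,"delta_pos": [0,43,37],"yaw": 0},{"hand": -1,"delta_pos": [0,55,52],"yaw": 0},{"hand": -1,"delta_pos": [0,61,66],"yaw": 0},{"hand": -1,"delta_pos": [0,67,80],"yaw": 0},{"hand": -1,"delta_pos": [0,70,95],"yaw": 0},{"hand": -1,"delta_pos": [0,72,108],"yaw": 0},{"hand": -1,"delta_pos": [0,72,112],"yaw": 0},{"hand": -1,"delta_pos": [0,72,112],"yaw": 0}]'

```text
clock: 32.4
position: [586.4, 229.7, 153.0]
ee_rot: [0.952, 0.306, -0.0, 0.001]
contact_force: [-0.9, -1.2, 4.1]
gripper_width: 0.2
grasp_force: 1.8
```

```bash
python3 fin.py
```

```text
32.5 [586.5 229.8 153.6] h 0.621 [-0.9  0.2  2. ]
tcp a,along,b_tip [108.9  -0.9   2.6]
lid_hinge [0.92, 0.78] [534. 321. 116.] [  4.3   8.7 -10.5] 3.4
```

Call:
apply_moves --rows '[{"hand": -1,"delta_pos": [0,15,3],"yaw": 0},{"hand": -1,"delta_pos": [0,15,5],"yaw": 0},{"hand": -1,"delta_pos": [0,15,7],"yaw": 0},{"hand": -1,"delta_pos": [0,15,7],"yaw": 0}]'

```text
clock: 33.03
position: [596.9, 217.9, 149.7]
ee_rot: [0.952, 0.306, 0.003, 0.0]
contact_force: [-4.2, -0.7, 15.6]
gripper_width: -0.1
grasp_force: 8.0
```

Call:
apply_moves --rows '[{"hand": -1,"delta_pos": [0,0,3],"yaw": 0},{"hand": -1,"delta_pos": [0,0,5],"yaw": 0},{"hand": -1,"delta_pos": [0,0,5],"yaw": 0}]'

```text
clock: 33.28
position: [597.0, 218.0, 148.3]
ee_rot: [0.952, 0.306, 0.004, 0.0]
contact_force: [-8.0, -2.8, 27.0]
gripper_width: -0.2
grasp_force: 13.8
```

Call:
apply_moves --rows '[{"hand": -1,"delta_pos": [0,0,-10],"yaw": 0},{"hand": -1,"delta_pos": [0,0,-40],"yaw": 0},{"hand": -1,"delta_pos": [0,0,-80],"yaw": 0},{"hand": -1,"delta_pos": [-40,0,-120],"yaw": 0},{"hand": -1,"delta_pos": [-80,0,-150],"yaw": 0},{"hand": -1,"delta_pos": [-120,0,-170],"yaw": 0},{"hand": -1,"delta_pos": [-160,0,-170],"yaw": 0},{"hand": -1,"delta_pos": [-190,0,-170],"yaw": 0}]'

```text
clock: 33.95
position: [448.3, 112.4, 311.5]
ee_rot: [0.952, 0.305, 0.002, -0.001]
contact_force: [-1.3, -0.1, -0.2]
gripper_width: -0.2
grasp_force: 0.0
```

```bash
python3 fin.py; python3 - <<'E'
import cv2,numpy as np
from h import *
t,s=imaging.get_image('top'),imaging.get_image('scene'); save(t,'end_t.png'); save(s,'end_s.png')
a=cv2.imread('pics/end_s.png')[120:370,180:420]; b=cv2.imread('pics/end_t.png')[170:330,170:430]
r=lambda x,W,H:cv2.resize(x,(W,H),interpolation=cv2.INTER_CUBIC)
cv2.imwrite('pics/end.png',np.hstack([r(a,400,417),r(b,400,417*0+246) if 0 else cv2.copyMakeBorder(r(b,400,246),0,171,0,0,cv2.BORDER_CONSTANT)]))
E
```

```text
34.05 [444.6 109.9 311.2] h 0.619 [ 1.1 -0.4  1.2]
tcp a,along,b_tip [ 124.  -186.1  160.2]
lid_edge [0.97, 0.87] [609. 201. 122.] [146.1   0.7  -3.9] 3.6
lid_hinge [0.78, 0.62] [533. 330. 110.] [ -3.8  14.3 -15.6] 3.5
```

View pics/end.png

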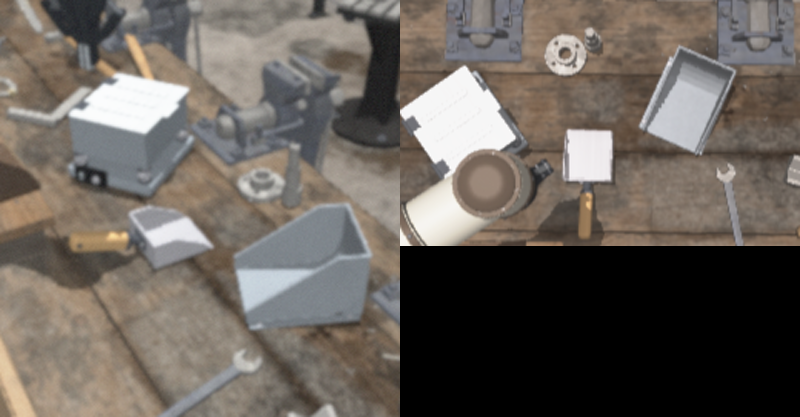

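The picture shows the lid shut (centred near 130,105), the bin empty (305,265), the scoop flat on its pan (170,237), and the flange and shaft where they were. I'm handing in the job.

```bash
python3 -c "
from bench import workorder
print(workorder.job_done())"
```

```text
the job is handed in; nothing more can be done
None
```

I handed the job in at about 34 s: all four nuts are in the finisher tub, the lid is shut on the rim, the scoop lies flat on its pan about 30 mm nearer the robot than it began, and the flange, shaft and bin look undisturbed; I did not re-check the surface gauge and V-block at the end.

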